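Roll the pin back to the middle of the pastry board

ROBOT

A 7-joint arm with a two-finger parallel gripper is mounted at the origin on the work surface. World frame = base frame: x ahead of the robot, y to its left, z up, the work surface at z = 0. Lengths are in m, angles in rad, forces in N, time in s.
With the tool pointing down it reaches from about 0.35 to 0.9 m from the base axis. Payload 19.9 kg.
Tool frame: the origin (TCP) lies on the centre line of the jaws, within the pads' length; the fingertips stand 22 mm ahead of it and the grasp point (between the pads) lies 3 mm ahead of it; z points along the fingers, y is the direction in which the jaws open and shut (so a half turn about z gives the same grasp; the last joint's range is limited). The gripper opens to 94 mm and grips with 3 to 60 N. Pads are 16 mm wide; open, the fingers measure 119 mm over their backs; the gripper's body (75 mm by 177 mm) begins 78 mm behind the grasp point.
Start: joints at [1.218, 0.417, -0.01, 1.614, 0.005, 1.111, -0.053], TCP at [0.191, -0.595, 0.227] pointing down, gripper open.
Joint ranges: [-2.81, 2.81], [-0.39, 2.02], [-1.27, 1.25], [0.06, 2.57], [-1.19, 4.33], [0.19, 2], [-2.82, 2.82]. Speed limits (rad/s): [1.89, 1.89, 2.39, 2.39, 3.01, 3.01, 3.01].

INTERFACE

Orientations are given as [roll, pitch, yaw] about the fixed x, y, z axes, in that order (R = Rz(yaw) Ry(pitch) Rx(roll)).
In Python, from rig import manip, camera, camera_info gives the robot as it stands. The module is installed in compiled form; this text tells all that it offers.
- The arm moves only by the tool carry_out, never from a script. Its argument "plan" is a list of rows, each a list of 6 numbers: the shift along the tool's x, y, z in mm, then the turn, a rotation vector about the tool's x, y, z in degrees. In form: [[x, y, z, ax, ay, az], ...]. A call has 1 to 20 rows; each row is the pose to reach, as a shift and turn from the pose commanded when the call began, along the tool's axes at that moment; what a row does not reach only later rows make up. A row lasts 1/12 s, in which the tool goes at most 41.7 mm and 7.16 degrees, less where a joint would pass 70% of its speed; a pose out of reach is approached as far as the arm can. A call with a gripper value outside its range is refused whole. "fingers" is the finger opening in mm, from 0 to 94, set as the call begins (left out, the last holds). The fingers move at their own pace and stop on an object; "force" is the grip in N (left out, the last holds). Time passes only in rows, so rows that repeat a pose let the fingers close. It gives the time, the measured TCP pose, the force and the opening at its end, in the units of the state.
- manip.sense(): the state, without advancing time (a new reading comes with each control period).
- camera(name): name is "scene" or "top" or "wrist"; returns the picture (420x560x3 uint8, red, green, blue); there is no depth.
- camera_info(name): a dict with "fovy" (degrees; the focal length in pixels is half the picture's height over the tangent of half this angle, whatever the lens; pixels are square), "cx", "cy" (the principal point, pixels), "k1" (the pictures are not rectified: a ray, as slopes to the right and down, at radius r is drawn at 1 + k1 r^2 times it, then the intrinsics apply), "eye" and "orientation" of the camera in the world. Camera axes: x right, y down, z forward; pixel columns grow to the right and rows downward; lengths in m; the calibration is good to about 2 mm. A picture is of the moment at which its call begins: read the wrist's pose just before it. camera_info takes no time and is no camera call; for the wrist camera it gives the pose at the moment of the call.
- manip.hand_in(): hands the job in, once; it reports no verdict.
The state is a dict: "time": time; "joints": joint angles; "qd": joint speeds; "joint_efforts": joint torques, N m; "ee_pos": TCP position; "ee_rot": TCP orientation; "ft_force": force on the tool from outside, world axes, zero at the start; "ft_torque": the same for the moment, N m; "finger_gap": finger opening in m.
Only numpy, scipy, OpenCV 4.12 (cv2) and the standard library are available. Lean on these libraries where they do the work, as an engineer would, in place of code of your own. Each camera call takes 0.05 s, during which the arm holds its last target. There are 200 camera calls.

TASK

The rolling pin has been left off to one side of the pastry board, towards one of its long edges, where it could run off, and the comal scraper lies towards the other. With the fingertips pressing on top of the pin, roll it across the board until it rests half-way between the two long edges and parallel to them, then lift the fingers off and leave it lying still. Do not grip, lift or drag the pin or reach down beside it, keep it off the scraper, and leave the scraper, salt dish, pepper mill and jar where they stand.

Things in the scene. Friction and masses are not known exactly. Their poses are not given: they have to be found in the camera images.
- rolling_pin: plain dowel rolling pin, 44 mm diameter, 300 mm long, without handles, 0.24 to 0.42 kg, 70 to 90 mm to either side of the board's middle line. Origin at its centre on its axis, 22 mm above the board. y axis along the pin; x, z turn as it rolls. It rolls without slipping, half as far as fingertips moving on its top; a slow roll dies out in a few mm when let go
- board: wooden pastry board, fixed, flat, 360 mm (x) by 560 mm (y, the long way) and 20 mm thick, with lighter end battens across the two short ends; no rim. Origin at the centre of its underside, so the middle line between its long edges is its y axis (x = 0)
- scraper: stainless comal scraper with a round metal handle lying on the board, 210 mm long, 75 mm wide at the blade, 20 mm high at the handle; origin under its middle, y along it towards the blade; lies on the other side of the middle line from the pin. Must not be touched by the pin or moved
- salt_dish: small white salt dish, 64 mm across, 26 mm high, on one end of the board beyond the pin's +y end; origin under its centre. Not to be moved
- pepper_mill: black plastic pepper mill, 60 mm across, 194 mm high, standing beside one short end of the board; origin under its centre. Not to be moved
- glass_jar: squat lidded glass jar, 94 mm across, 102 mm high, standing beside the other short end of the board; origin under its centre. Not to be moved

How it is judged:
By the outcome, as a careful person would: the job done as asked, in the order asked, and still so for the second after the job is handed in, with the robot touching nothing.
It also fails if it takes over 51 s, if anything falls off the work surface, if the arm or the gripper's body presses on something with over 40 N, if the wrist force passes 120 N, or if a joint passes its speed limit or range.

## Working session

There is one attempt and no reset: what is moved stays moved. The work goes in short steps, Python scripts to look and compute and a tool call to move; the robot and the scene stay as the last step left them, time stands still between calls to the robot, and variables do not carry over. Pictures are saved under pics/ and viewed, about 8 in all and at most 12, crops included, and the job is handed in when it is done.

Besides the shell and the picture viewer there is one more tool, called by a JSON object that holds its "op" and its "data". carry_out: Moves the arm, as the interface text tells. Its arguments: {"type":"object","properties":{"plan":{"type":"array"},"fingers":{"type":"number"},"force":{"type":"number"}},"required":["plan"]}

```bash
mkdir -p pics
cat > h.py <<'E'
import numpy as np, cv2
from scipy.spatial.transform import Rotation as R
from rig import manip, camera, camera_info
def cam(name):
    i=camera_info(name); o=np.array(i["orientation"],float)
    Rm=o if o.shape==(3,3) else R.from_euler('xyz',o).as_matrix()
    f=210/np.tan(np.radians(i["fovy"])/2)
    return i,Rm,f,np.array(i["eye"])
def ray(c,px):
    i,Rm,f,e=c; d=np.array([(px[0]-i["cx"])/f,(px[1]-i["cy"])/f]); s=d.copy()
    for _ in range(30): s=d/(1+i["k1"]*(s@s))
    return e,Rm@np.array([s[0],s[1],1])
def onz(c,px,z):
    e,d=ray(c,px); return (e+d*(z-e[2])/d[2])[:2]
def proj(c,p):
    i,Rm,f,e=c; v=Rm.T@(np.array(p)-e); s=v[:2]/v[2]; s=s*(1+i["k1"]*(s@s)); return s*f+[i["cx"],i["cy"]]
def snap(name,fn):
    c=cam(name); im=camera(name); cv2.imwrite(fn,im[...,::-1]); return c,im
E
python3 - <<'E'
from h import *
for n in("top","scene"):
    c,im=snap(n,f"pics/{n}0.png"); print(c[0])
s=manip.sense(); print(s)
E
```

```text
{'fovy': 50.283259549134506, 'cx': 280.43536209741404, 'cy': 203.4533856583062, 'k1': -0.13445045927620483, 'eye': array([0.50663648, 0.02105933, 1.05770454]), 'orientation': array([-3.09003129e+00,  1.95248028e-03, -1.54750090e+00])}
{'fovy': 55.25267150514617, 'cx': 279.4246754957612, 'cy': 203.04768454113642, 'k1': -0.05135330495951331, 'eye': array([1.1590382 , 0.43769026, 0.72151454]), 'orientation': array([-2.32619196, -0.01266617,  2.17803073])}
{'time': 0.1, 'joints': array([ 1.218483  ,  0.41791918, -0.01031075,  1.61405305,  0.00467139,
        1.11065882, -0.0530124 ]), 'qd': array([ 0.0011435 , -0.0009829 ,  0.00122877, -0.00330305, -0.00057151,
       -0.00067389, -0.00045979]), 'joint_efforts': array([ 2.73383259e-03, -8.52589560e+01,  6.40875846e-01, -4.26702976e+01,
       -4.88147163e-02,  1.63057196e-02, -3.20861852e-05]), 'ee_pos': array([ 0.19106672, -0.59479004,  0.22691032]), 'ee_rot': array([-3.14057968e+00,  5.25108228e-05,  3.10803057e-01]), 'ft_force': array([-0.20923875,  0.11066526, -0.28727499]), 'ft_torque': array([ 0.06786038, -0.02094205, -0.00929333]), 'finger_gap': 0.09383254565950999}
```

View pics/top0.png

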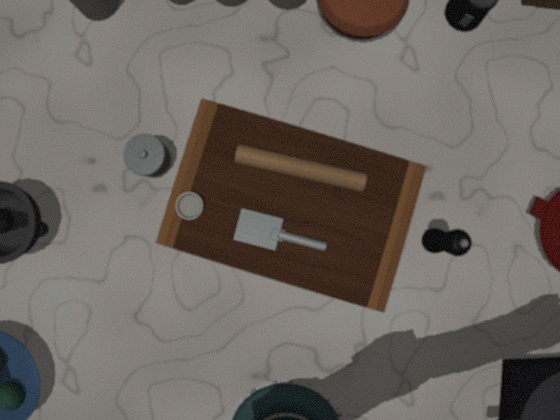

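View pics/scene0.png

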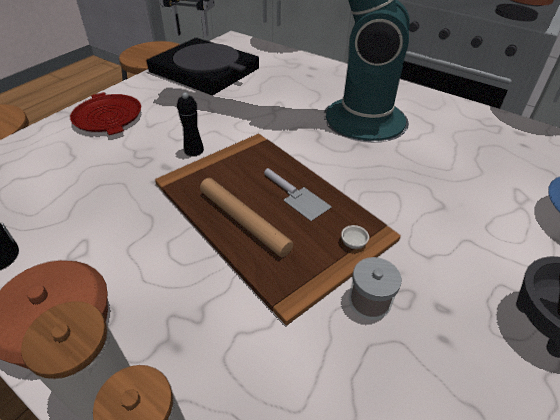

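Top view: the board's corners are at about (204,99), (425,165), (384,311) and (157,242). The pin runs from (237,155) to (365,182), the scraper from (235,228) to (326,246), and the dish is at (189,206). Next I'll measure these with masks.

```bash
cat > meas.py <<'E'
from h import *
def measure(c,im,show=None):
    hsv=cv2.cvtColor(im,cv2.COLOR_RGB2HSV); roi=np.zeros(im.shape[:2],np.uint8)
    cv2.fillPoly(roi,[np.array([[200,90],[435,160],[392,320],[147,248]])],255)
    # board = reddish-brown saturated pixels in ROI
    m=((hsv[...,1]>70)&(hsv[...,0]<25)&(roi>0)).astype(np.uint8)*255
    cs,_=cv2.findContours(m,cv2.RETR_EXTERNAL,cv2.CHAIN_APPROX_NONE)
    k=max(cs,key=cv2.contourArea)[:,0]
    W=np.array([onz(c,p,.02) for p in k])*1000
    rb=cv2.minAreaRect(W.astype(np.float32))
    inner=np.zeros_like(roi); cv2.fillPoly(inner,[np.array([[222,125],[398,175],[385,225],[205,170]])],255)
    pm=((im[...,0]>95)&(hsv[...,1]>60)&(inner>0)).astype(np.uint8)*255
    pm=cv2.morphologyEx(pm,cv2.MORPH_OPEN,np.ones((3,3)))
    cs,_=cv2.findContours(pm,cv2.RETR_EXTERNAL,cv2.CHAIN_APPROX_NONE)
    q=max(cs,key=cv2.contourArea)[:,0]
    P=np.array([onz(c,p,.042) for p in q])*1000
    rp=cv2.minAreaRect(P.astype(np.float32))
    if show:
        v=im[...,::-1].copy(); cv2.drawContours(v,[k[:,None]],-1,(0,255,0),1); cv2.drawContours(v,[q[:,None]],-1,(255,255,0),1)
        cv2.imwrite(show,cv2.resize(v[80:330,130:450],None,fx=2.4,fy=2.4))
    return rb,rp
if __name__=="__main__":
    im=cv2.imread("pics/top0.png")[...,::-1].copy(); c=cam("top")
    rb,rp=measure(c,im,"pics/m0.png"); print(rb,rp)
    for n,p in dict(c1=(204,99),c2=(425,165),c3=(384,311),c4=(157,242)).items(): print(n,onz(c,p,.02))
    print("pin ends",onz(c,(237,155),.042),onz(c,(365,182),.042),"dish",onz(c,(189,206),.04),"scr",onz(c,(258,230),.02),onz(c,(326,246),.03))
E
python3 meas.py
```

```text
((559.7759399414062, -1.224395751953125), (555.9552001953125, 357.11590576171875), 74.40015411376953) ((641.8019409179688, -18.921249389648438), (304.07586669921875, 32.583438873291016), 77.99281311035156)
c1 [0.80467456 0.21192429]
c2 [ 0.65921858 -0.31577194]
c3 [ 0.3150609  -0.22256656]
c4 [0.46313572 0.31098574]
pin ends [0.667895   0.12641554] [ 0.61265659 -0.16816109] dish [0.54839932 0.2335299 ] scr [0.4973423  0.07487153] [ 0.46432538 -0.08247965]
```

View pics/m0.png

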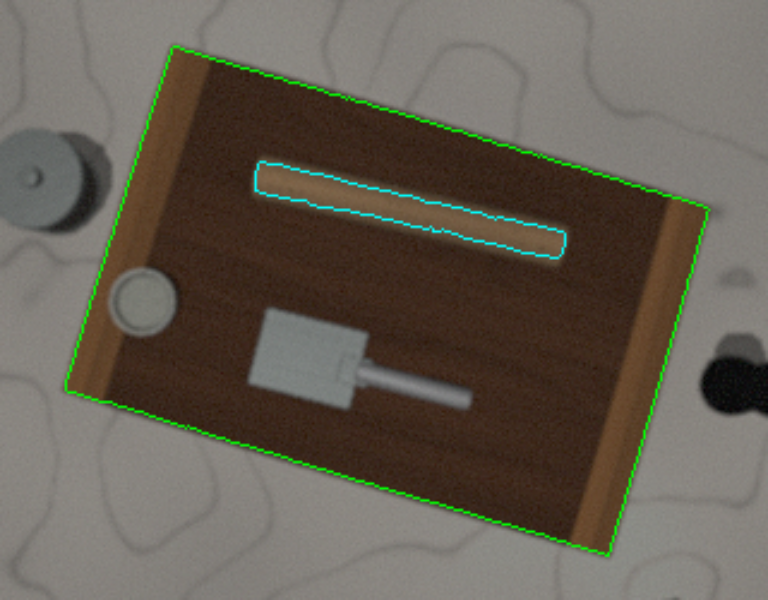

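The board fits at 556x357 mm against the given 560x360, so that's good. The pin is about 4° off parallel. Its mask is too narrow (33 mm against 44), so I'll refine it and check against the scene camera.

```bash
cat > meas2.py <<'E'
from h import *
from meas import measure
IN=np.array([[222,125],[398,175],[385,225],[365,262],[330,238],[283,222],[278,208],[210,205],[205,190]])
BC=np.array([561.,-2.5]); 
def pin(c,im,z=.042,show=None,poly=IN):
    inner=np.zeros(im.shape[:2],np.uint8); cv2.fillPoly(inner,[poly],255)
    g=cv2.GaussianBlur(im[...,0],(3,3),0)
    px=g[inner>0]; t,_=cv2.threshold(px.reshape(-1,1),0,255,cv2.THRESH_OTSU)
    dark=np.median(px[px<t]); t=(t+dark)/2+3
    pm=((g>t)&(inner>0)).astype(np.uint8)*255
    pm=cv2.morphologyEx(pm,cv2.MORPH_OPEN,np.ones((5,5)))
    cs,_=cv2.findContours(pm,cv2.RETR_EXTERNAL,cv2.CHAIN_APPROX_NONE)
    q=max(cs,key=cv2.contourArea)
    if show:
        v=im[...,::-1].copy(); cv2.drawContours(v,[q],-1,(255,255,0),1); cv2.imwrite(show,cv2.resize(v[80:330,130:450],None,fx=2.4,fy=2.4))
    P=np.array([onz(c,p,z) for p in q[:,0]])*1000
    r=cv2.minAreaRect(P.astype(np.float32))
    (w,h),a=r[1],r[2]; a=a if w>h else a-90
    if a<0:a+=180
    return np.array(r[0]),a,(w,h),t
def bframe(p,ang,BC=BC):
    a=np.radians(ang); return np.array([(p-BC)@[np.sin(a),-np.cos(a)],(p-BC)@[np.cos(a),np.sin(a)]])
E
python3 - <<'E'
from meas2 import *
im=cv2.imread("pics/top0.png")[...,::-1].copy(); c=cam("top")
print(im[125:200:3,300,0], pin(c,im,show="pics/m1.png"))
rb,_=measure(c,im); print(rb)
print(bframe(pin(c,im)[0],rb[2],np.array(rb[0])))
# scene camera board corners + pin end clicks
s=cam("scene")
for p in [(157,182),(263,136),(399,237),(287,321)]: print(onz(s,p,.02))
for p in [(205,186),(285,248)]: print('pin',onz(s,p,.042))
print("mill",onz(c,(437,241),.0),proj(c,(.46,-.36,0)))
E
```

```text
[120  67  61  57  53  50  58  53  56  54  59  62  97 108 117 107 101  77
  63  59  57  61  61  62  61] (array([642.21002197, -19.0201416 ]), 78.16777801513672, (308.5633239746094, 41.18671417236328), np.float64(73.5))
((559.7759399414062, -1.224395751953125), (555.9552001953125, 357.11590576171875), 74.40015411376953)
[84.18306435  5.02773587]
[ 0.66631856 -0.29621148]
[ 0.32256442 -0.19475436]
[0.47391295 0.31655031]
[0.80920894 0.22344263]
pin [ 0.62058519 -0.16004903]
pin [0.67332302 0.12569334]
mill [ 0.47972588 -0.35308447] [439.66786675 249.27207613]
```

View pics/m1.png

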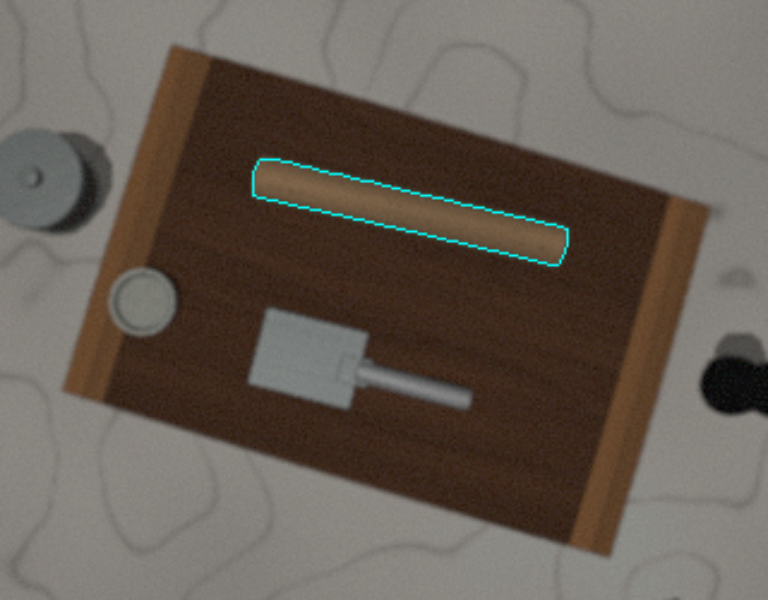

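The pin centre is at (642,-19) mm at 78.2°. The board is at 74.4°, so the pin is 84 mm off the middle line and 3.8° off parallel. I'll press towards its -y end with the fingers spread along the pin, so it can turn as it rolls.

{"op": "carry_out", "data": {"plan": [[0, 0, -35, 0, 0, 0], [0, 0, -70, 0, 0, 0], [35, -20, -80, 0, 0, 2], [70, -41, -80, 0, 0, 4], [106, -61, -80, 0, 0, 6], [141, -82, -80, 0, 0, 8], [177, -102, -80, 0, 0, 10], [212, -123, -80, 0, 0, 12], [248, -144, -80, 0, 0, 14], [283, -164, -80, 0, 0, 16], [319, -185, -80, 0, 0, 18], [354, -205, -80, 0, 0, 20], [390, -226, -80, 0, 0, 22], [425, -246, -80, 0, 0, 24], [461, -267, -80, 0, 0, 26], [496, -287, -80, 0, 0, 28], [532, -308, -80, 0, 0, 29.6], [567, -328.5, -80, 0, 0, 29.6], [567, -328.5, -80, 0, 0, 29.6], [567, -328.5, -80, 0, 0, 29.6]], "fingers": 80}}

```text
time: 1.77
ee_pos: [0.6312, -0.1065, 0.3064]
ee_rot: [-3.141, 0.001, -0.202]
ft_force: [-0.2, -0.5, 0.4]
finger_gap: 0.0797
```

{"op": "carry_out", "data": {"plan": [[0, 0, 40, 0, 0, 0], [0, 0, 80, 0, 0, 0], [0, 0, 120, 0, 0, 0], [0, 0, 150, 0, 0, 0], [0, 0, 175, 0, 0, 0], [0, 0, 190, 0, 0, 0], [0, 0, 198, 0, 0, 0], [0, 0, 200, 0, 0, 0], [0, 0, 200, 0, 0, 0]]}}

```text
time: 2.52
ee_pos: [0.6304, -0.1096, 0.1078]
ee_rot: [3.141, -0.0, -0.207]
ft_force: [-0.2, -0.2, 0.6]
finger_gap: 0.0801
```

Run:
```python
from h import *
s=manip.sense(); print(s["ee_pos"],s["ee_rot"],s["ft_force"],s["joints"])
cw,w=snap("wrist","pics/w1.png"); ct,t=snap("top","pics/t1.png"); cs,sc=snap("scene","pics/s1.png")
v=np.hstack([cv2.resize(w,(400,300)),cv2.resize(sc[100:310,80:360],(400,300))]); cv2.imwrite("pics/v1.png",v[...,::-1])
print(cw[0])
```

```text
[ 0.63038409 -0.1095886   0.10777169] [ 3.14140687e+00 -8.69570694e-06 -2.06625327e-01] [-0.19596772 -0.18049114  0.56374642] [ 0.31235633  0.58465958 -0.25876159  1.66350856  0.17914206  0.91672063
 -1.79204669]
{'fovy': 67.10841747725448, 'cx': 278.58004007043206, 'cy': 208.2131743366654, 'k1': -0.05521247279891722, 'eye': array([ 0.70308749, -0.12474561,  0.26662491]), 'orientation': array([ 2.89016336e+00,  3.27499090e-04, -1.77871530e+00])}
```

View pics/v1.png

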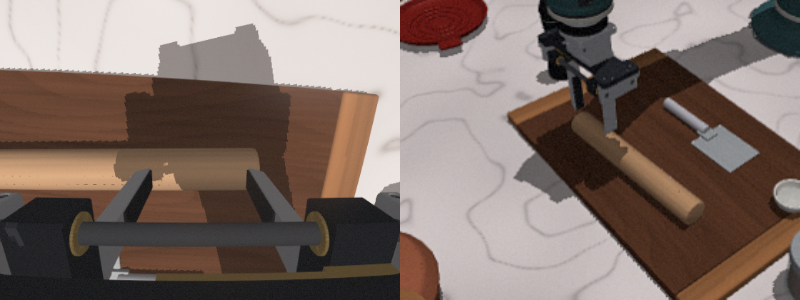

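```bash
cat > wr.py <<'E'
from h import *
def edges(im,col):
    # pin band in a column: strongest rows where R changes around pin; brightness vs board
    g=cv2.GaussianBlur(im,(3,3),0).astype(int)[:,col]
    return g
def axis(c,top,bot,z=.042):
    a=ray(c,top)[1]; b=ray(c,bot)[1]; m=a/np.linalg.norm(a)+b/np.linalg.norm(b); e=c[3]
    return (e+m*(z-e[2])/m[2])[:2]
E
python3 - <<'E'
from wr import *
w=cv2.imread("pics/w1.png")[...,::-1]
for col in (60,140,280): print(col,[ (r,tuple(w[r,col])) for r in range(196,290,5)])
v=cv2.resize(w[180:300,0:400],(800,240)); cv2.imwrite("pics/w1c.png",v[...,::-1])
E
```

```text
60 [(196, (np.uint8(97), np.uint8(64), np.uint8(48))), (201, (np.uint8(64), np.uint8(45), np.uint8(36))), (206, (np.uint8(61), np.uint8(44), np.uint8(34))), (211, (np.uint8(108), np.uint8(85), np.uint8(66))), (216, (np.uint8(145), np.uint8(115), np.uint8(89))), (221, (np.uint8(163), np.uint8(129), np.uint8(99))), (226, (np.uint8(187), np.uint8(148), np.uint8(113))), (231, (np.uint8(191), np.uint8(148), np.uint8(114))), (236, (np.uint8(205), np.uint8(161), np.uint8(123))), (241, (np.uint8(214), np.uint8(170), np.uint8(131))), (246, (np.uint8(219), np.uint8(174), np.uint8(132))), (251, (np.uint8(216), np.uint8(170), np.uint8(129))), (256, (np.uint8(210), np.uint8(164), np.uint8(126))), (261, (np.uint8(192), np.uint8(151), np.uint8(114))), (266, (np.uint8(113), np.uint8(75), np.uint8(53))), (271, (np.uint8(100), np.uint8(67), np.uint8(50))), (276, (np.uint8(77), np.uint8(55), np.uint8(46))), (281, (np.uint8(27), np.uint8(29), np.uint8(34))), (286, (np.uint8(29), np.uint8(29), np.uint8(29)))]
140 [(196, (np.uint8(80), np.uint8(55), np.uint8(43))), (201, (np.uint8(61), np.uint8(45), np.ui
[... 1200 characters left out ...]
nt8(91), np.uint8(70))), (226, (np.uint8(121), np.uint8(96), np.uint8(74))), (231, (np.uint8(128), np.uint8(99), np.uint8(78))), (236, (np.uint8(126), np.uint8(100), np.uint8(78))), (241, (np.uint8(131), np.uint8(102), np.uint8(81))), (246, (np.uint8(127), np.uint8(100), np.uint8(79))), (251, (np.uint8(121), np.uint8(93), np.uint8(75))), (256, (np.uint8(118), np.uint8(94), np.uint8(74))), (261, (np.uint8(109), np.uint8(86), np.uint8(69))), (266, (np.uint8(84), np.uint8(65), np.uint8(53))), (271, (np.uint8(64), np.uint8(47), np.uint8(36))), (276, (np.uint8(70), np.uint8(50), np.uint8(37))), (281, (np.uint8(108), np.uint8(75), np.uint8(57))), (286, (np.uint8(112), np.uint8(73), np.uint8(56)))]
```

View pics/w1c.png

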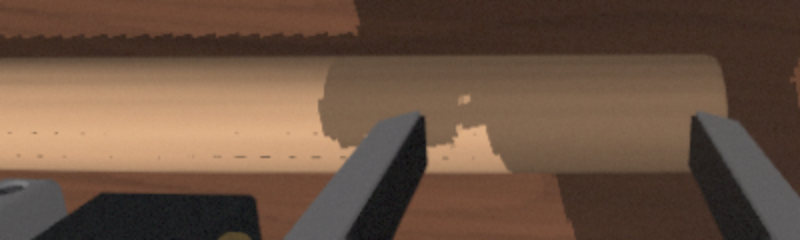

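The wrist view shows the pin band from rows ~208 to 266, with its -y end at column ~362. The finger tips are at about (205,238) and (355,238), and both lie over the pin.

Run:
```python
from wr import *
s=manip.sense(); c=cam("wrist")
A=axis(c,(60,209),(60,264.5)); B=axis(c,(280,207.5),(280,266.5)); d=(A-B)/np.linalg.norm(A-B)
print(A,B,np.degrees(np.arctan2(d[1],d[0])))
t=s["ee_pos"][:2]; y=s["ee_rot"][2]; tx=np.array([np.cos(y),np.sin(y)])
print("axis offset along tool x from TCP mm",1000*(B-t)@tx, 1000*(A-t)@tx)
e=onz(c,(362,238),.042+.015); print("end",e,"dist from tcp",1000*np.linalg.norm(e-t))
# top estimate
P=np.array([.642,-.019]); print("top est",1000*(P-.09*np.array([.2045,.979])-t)@tx)
tp=np.array([*t,s["ee_pos"][2]-.022]); 
for k in (-46,46): print(proj(c,tp+np.array([np.sin(y),-np.cos(y),0])*k/1000))
```

```text
[0.65985584 0.05842569] [ 0.62523334 -0.10878624] 78.30178239306431
axis offset along tool x from TCP mm -5.792952184748291 -6.127898264252305
end [ 0.6175448  -0.16634689] dist from tcp 58.7052817984873
top est -7.7396989802718315
[204.14497915 252.22373447]
[353.91882517 252.07448078]
```

{"op": "carry_out", "data": {"plan": [[0, 0, 10, 0, 0, 0], [0, 0, 17, 0, 0, 0], [0, 0, 20, 0, 0, 0], [0, 0, 21, 0, 0, 0], [0, 0, 21, 0, 0, 0]]}}

```text
time: 3.08
ee_pos: [0.6307, -0.1089, 0.0863]
ee_rot: [3.142, -0.0, -0.206]
ft_force: [-0.1, 0.2, 1.8]
finger_gap: 0.0797
```

{"op": "carry_out", "data": {"plan": [[0, 0, 0.7, 0, 0, 0], [0, 0, 1.3, 0, 0, 0], [0, 0, 1.3, 0, 0, 0]]}}

```text
time: 3.33
ee_pos: [0.6313, -0.1091, 0.0859]
ee_rot: [-3.142, -0.002, -0.206]
ft_force: [-0.3, -1.0, 9.9]
finger_gap: 0.0799
```

{"op": "carry_out", "data": {"plan": [[0, 0, 0.5, 0, 0, 0], [-1, 0, 0.5, 0, 0, 0.1], [-3, 0, 0.5, 0, 0, 0.3], [-5, 0, 0.5, 0, 0, 0.6], [-7, 0, 0.5, 0, 0, 0.9], [-9, 0, 0.5, 0, 0, 1.2], [-11, 0, 0.5, 0, 0, 1.5], [-13, 0, 0.5, 0, 0, 1.8], [-15, 0, 0.5, 0, 0, 2.1], [-17, 0, 0.5, 0, 0, 2.4], [-19, 0, 0.5, 0, 0, 2.7], [-21, 0, 0.5, 0, 0, 2.9], [-23, 0, 0.5, 0, 0, 3], [-25, 0, 0.5, 0, 0, 3], [-26, 0, 0.5, 0, 0, 3], [-26, 0, 0.5, 0, 0, 3], [-26, 0, 0.5, 0, 0, 3]]}}

```text
time: 4.75
ee_pos: [0.606, -0.104, 0.0858]
ee_rot: [-3.142, -0.002, -0.259]
ft_force: [-0.7, -1.8, 13.8]
finger_gap: 0.0801
```

```bash
cat > chk.py <<'E'
from wr import *
import sys
def rows(im,c,cols=(40,70,100,130)):
    out=[]
    for col in cols:
        g=cv2.GaussianBlur(im,(7,3),0)[:,col].astype(float); g=g[...,0]
        # bright band search around expected
        m=g[170:300]; k=int(np.argmax(np.convolve(m,np.ones(40),'valid')))+20
        pk=m[max(0,k-12):k+12].max(); i=k
        t=80
        while i>0 and m[i]>t: i-=1
        a=i+ (t-m[i])/(m[i+1]-m[i]) if m[i+1]!=m[i] else i
        j=k; t2=150
        while j<len(m)-1 and m[j]>t2: j+=1
        b=j-1+(m[j-1]-t2)/(m[j-1]-m[j])
        out.append((col,170+a,170+b))
    return out
def run(tag):
    s=manip.sense(); c,w=snap("wrist",f"pics/w_{tag}.png")
    t=s["ee_pos"][:2]; y=s["ee_rot"][2]; tx=np.array([np.cos(y),np.sin(y)])
    rs=rows(w,c); P=np.array([axis(c,(k,a),(k,b)) for k,a,b in rs])
    print([tuple(np.round(r,1)) for r in rs])
    d=P[0]-P[-1]; d/=np.linalg.norm(d); ang=np.degrees(np.arctan2(d[1],d[0]))
    BC=np.array([.5598,-.0012]); al=np.radians(74.4); xb=np.array([np.sin(al),-np.cos(al)])
    n=np.array([d[1],-d[0]])
    print("pin ang",ang,"tool-y ang",np.degrees(y)+90,"offset tool x",[round(1000*(p-t)@tx,1) for p in P],"xb at pts",[round(1000*(p-BC)@xb,1) for p in P])
    # xb of axis at TCP's yb
    print("z",s["ee_pos"],"F",s["ft_force"],"t",s["time"])
if __name__=="__main__": run(sys.argv[1])
E
python3 - <<'E'
import chk,cv2
from h import *
E
python3 chk.py a
```

```text
[(np.float64(40.0), np.float64(208.5), np.float64(271.2)), (np.float64(70.0), np.float64(206.8), np.float64(270.1)), (np.float64(100.0), np.float64(205.2), np.float64(268.7)), (np.float64(130.0), np.float64(203.1), np.float64(267.4))]
pin ang 78.46388845028538 tool-y ang 75.18766499261427 offset tool x [np.float64(-0.4), np.float64(0.9), np.float64(2.1), np.float64(3.4)] xb at pts [np.float64(69.5), np.float64(71.1), np.float64(72.6), np.float64(74.2)]
z [ 0.60604137 -0.10397065  0.08575984] F [-0.68315127 -1.7987083  13.80525982] t 4.75
```

The pin rolled 13 mm as expected but didn't turn, because the tips slipped in yaw. I'll press harder next, with a wider spread and nearer the end, so the far end carries little load.

{"op": "carry_out", "data": {"plan": [[0, 0, -4, 0, 0, 0], [0, 0, -8, 0, 0, 0], [7, 3, -8, 0, 0, -1.5], [14, 5, -8, 0, 0, -3.1], [14, 5, -8, 0, 0, -3.1], [14, 5, -4, 0, 0, -3.1], [14, 5, -1.5, 0, 0, -3.1], [14, 5, 0, 0, 0, -3.1], [14, 5, 1, 0, 0, -3.1], [14, 5, 2, 0, 0, -3.1], [14, 5, 2.5, 0, 0, -3.1], [14, 5, 2.5, 0, 0, -3.1]], "fingers": 90}}

```text
time: 5.8
ee_pos: [0.62, -0.1123, 0.0852]
ee_rot: [-3.141, -0.007, -0.205]
ft_force: [1.8, -2.0, 33.6]
finger_gap: 0.0899
```

```bash
python3 chk.py b
```

```text
[(np.float64(40.0), np.float64(216.2), np.float64(275.0)), (np.float64(70.0), np.float64(216.2), np.float64(275.5)), (np.float64(100.0), np.float64(216.1), np.float64(276.0)), (np.float64(130.0), np.float64(215.9), np.float64(280.0))]
pin ang 77.24779809072857 tool-y ang 78.2511133261001 offset tool x [np.float64(-4.2), np.float64(-4.2), np.float64(-4.2), np.float64(-5.4)] xb at pts [np.float64(72.3), np.float64(73.8), np.float64(75.3), np.float64(75.6)]
z [ 0.61998593 -0.11228255  0.08524471] F [ 1.83088893 -2.00273111 33.63400925] t 5.8
```

{"op": "carry_out", "data": {"plan": [[-1, 0, 0, 0, 0, 0.2], [-2, 0, 0, 0, 0, 0.5], [-4, 0, 0, 0, 0, 0.9], [-6, 0, 0, 0, 0, 1.3], [-8, 0, 0, 0, 0, 1.7], [-10, 0, 0, 0, 0, 2.1], [-12, 0, 0, 0, 0, 2.5], [-14, 0, 0, 0, 0, 2.9], [-16, 0, 0, 0, 0, 3.3], [-18, 0, 0, 0, 0, 3.7], [-20, 0, 0, 0, 0, 4], [-20, 0, 0, 0, 0, 4], [-20, 0, 0, 0, 0, 4]]}}

```text
time: 6.93
ee_pos: [0.6003, -0.1083, 0.0853]
ee_rot: [-3.141, -0.007, -0.275]
ft_force: [-2.3, -3.0, 35.8]
finger_gap: 0.0898
```

```bash
python3 chk.py c
```

```text
[(np.float64(40.0), np.float64(216.5), np.float64(274.9)), (np.float64(70.0), np.float64(214.0), np.float64(275.4)), (np.float64(100.0), np.float64(211.7), np.float64(275.2)), (np.float64(130.0), np.float64(209.5), np.float64(273.7))]
pin ang 77.34274572764134 tool-y ang 74.25963657014292 offset tool x [np.float64(-4.4), np.float64(-3.4), np.float64(-2.3), np.float64(-0.8)] xb at pts [np.float64(63.8), np.float64(64.8), np.float64(65.8), np.float64(67.3)]
z [ 0.60028843 -0.10826563  0.08530533] F [-2.32251029 -2.96543648 35.80188803] t 6.9333
```

Pressing harder worked partly: the pin turned about 1.3°. I'll repeat with more force.

{"op": "carry_out", "data": {"plan": [[0, 0, -5, 0, 0, 0], [0, 0, -9, 0, 0, 0], [6, 0, -9, 0, 0, -1.3], [12, 0, -9, 0, 0, -2.6], [12, 0, -9, 0, 0, -2.6], [12, 0, -6, 0, 0, -2.6], [12, 0, -4, 0, 0, -2.6], [12, 0, -2.5, 0, 0, -2.6], [12, 0, -1, 0, 0, -2.6], [12, 0, 0, 0, 0, -2.6], [12, 0, 1, 0, 0, -2.6], [12, 0, 2, 0, 0, -2.6], [12, 0, 2, 0, 0, -2.6]]}}

```text
time: 8.07
ee_pos: [0.6138, -0.1121, 0.0847]
ee_rot: [-3.141, -0.011, -0.229]
ft_force: [2.6, -4.1, 49.9]
finger_gap: 0.0901
```

Run:
```python
import chk
chk.run("d")
from h import *
w=cv2.imread("pics/w_d.png"); cv2.imwrite("pics/w_dc.png",cv2.resize(w[180:320],(800,200)))
```

```text
[(np.float64(40.0), np.float64(224.2), np.float64(275.1)), (np.float64(70.0), np.float64(223.3), np.float64(275.6)), (np.float64(100.0), np.float64(222.4), np.float64(276.2)), (np.float64(130.0), np.float64(221.6), np.float64(285.6))]
pin ang 74.96250447609597 tool-y ang 76.86367167446852 offset tool x [np.float64(-7.0), np.float64(-6.5), np.float64(-6.2), np.float64(-9.1)] xb at pts [np.float64(67.6), np.float64(69.0), np.float64(70.3), np.float64(68.3)]
z [ 0.61381276 -0.11206737  0.08474354] F [ 2.58376804 -4.11931247 49.94583442] t 8.0667
```

View pics/w_dc.png

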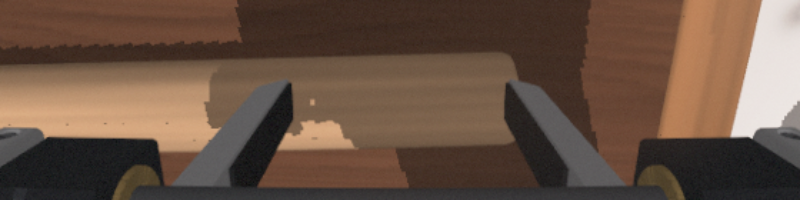

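The outer finger sits right at the pin's end, and the hand hides part of the pin's lower edge. I'll switch to fitting the upper edge alone.

```bash
cat > ue.py <<'E'
from h import *
import sys
def upper(w,lo=190,hi=250,cols=range(30,340,6)):
    g=cv2.GaussianBlur(w,(9,3),0)[...,0].astype(float); L=np.log(g+5); out=[]
    for c in cols:
        d=L[lo+3:hi+3,c]-L[lo-3:hi-3,c]; k=int(np.argmax(d)); out.append((c,lo+k))
    p=np.array(out,float)
    for _ in range(4):
        f=np.polyfit(p[:,0],p[:,1],1); r=abs(p[:,1]-np.polyval(f,p[:,0])); p=p[r<max(1.2,2*np.median(r))]
    return p
def run(tag,im=None,c=None,s=None):
    s=s or manip.sense()
    c=c or cam("wrist"); w=im if im is not None else snap("wrist",f"pics/w_{tag}.png")[1]
    p=upper(w); D=np.array([ray(c,q)[1] for q in p]); D/=np.linalg.norm(D,axis=1)[:,None]
    n=np.linalg.svd(D)[2][2]                 # tangent plane normal
    if n[2]>0:n=-n                            # pointing to below => pin side
    z=.042; h=np.array([n[0],n[1]]); e=c[3]; k=.022-n[2]*(z-e[2])  # h.(x-e)=k
    hn=np.linalg.norm(h); u=h/hn; off=k/hn+u@e[:2]  # u.x=off
    d=np.array([-u[1],u[0]]); d=d if d[1]>0 else -d; ang=np.degrees(np.arctan2(d[1],d[0]))
    t=s["ee_pos"][:2]; y=s["ee_rot"][2]; tx=np.array([np.cos(y),np.sin(y)])
    o=(off-u@t)/(u@tx)
    BC=np.array([.5598,-.0012]); al=np.radians(74.4); xb=np.array([np.sin(al),-np.cos(al)]); yb=np.array([np.cos(al),np.sin(al)])
    X=lambda v:1000*(off-u@(BC+v*yb))/(u@xb)
    print(f"n={len(p)} pin ang {ang:.2f} tool {np.degrees(y)+90:.2f} tool-x offset {1000*o:.1f} xb at yb -140,0,150: {X(-.14):.1f} {X(0):.1f} {X(.15):.1f} tcp yb {1000*(t-BC)@yb:.1f} t={s['time']:.2f} Fz={s['ft_force'][2]:.1f}")
if __name__=="__main__": run(sys.argv[1])
E
python3 - <<'E'
import ue; from h import *
ue.run("d",im=cv2.imread("pics/w_d.png")[...,::-1].copy())
E
```

```text
n=51 pin ang 78.51 tool 76.86 tool-x offset 38.6 xb at yb -140,0,150: 123.9 113.9 103.1 tcp yb -92.3 t=8.12 Fz=48.9
```

```bash
sed -i 's/if n\[2\]>0:n=-n .*/if n[0]>0:n=-n/' ue.py
python3 - <<'E'
import ue; from h import *
ue.run("d",im=cv2.imread("pics/w_d.png")[...,::-1].copy())
E
```

```text
n=51 pin ang 78.51 tool 76.86 tool-x offset -7.1 xb at yb -140,0,150: 78.1 68.1 57.3 tcp yb -92.3 t=8.12 Fz=48.9
```

The upper-edge fit shows the pin still at 78.5°, so there was no real turn. My earlier reading was biased by the hidden edge. I'll test the turn at 50 N.

{"op": "carry_out", "data": {"plan": [[-2, 0, 0, 0, 0, 0.3], [-4, 0, 0, 0, 0, 0.7], [-6, 0, 0, 0, 0, 1.1], [-8, 0, 0, 0, 0, 1.5], [-10, 0, 0, 0, 0, 1.9], [-12, 0, 0, 0, 0, 2.3], [-14, 0, 0, 0, 0, 2.7], [-16, 0, 0, 0, 0, 3], [-18, 0, 0, 0, 0, 3], [-20, 0, 0, 0, 0, 3], [-22, 0, 0, 0, 0, 3], [-22, 0, 0, 0, 0, 3]]}}

```text
time: 9.12
ee_pos: [0.5924, -0.1067, 0.085]
ee_rot: [-3.141, -0.011, -0.28]
ft_force: [-2.3, -3.9, 56.6]
finger_gap: 0.0898
```

```bash
python3 ue.py e; python3 -c "
from h import *
s=manip.sense();print(s['ft_torque'],s['ft_force'])"
```

```text
n=51 pin ang 76.09 tool 73.94 tool-x offset 2.1 xb at yb -140,0,150: 63.2 59.1 54.6 tcp yb -92.9 t=9.12 Fz=56.6
[ 0.4001287  -0.0195187   1.09913536] [-1.77048789 -2.71730219 57.13335118]
```

50 N works: the pin turned 2.4°. I'll continue this stroke.

{"op": "carry_out", "data": {"plan": [[-2, 0, 0, 0, 0, 0.4], [-4, 0, 0, 0, 0, 0.8], [-6, 0, 0, 0, 0, 1.2], [-8, 0, 0, 0, 0, 1.6], [-9, 0, 0, 0, 0, 1.8], [-9, 0, 0, 0, 0, 1.8]]}}

```text
time: 9.67
ee_pos: [0.5836, -0.1044, 0.0848]
ee_rot: [-3.14, -0.011, -0.313]
ft_force: [-1.7, -2.9, 55.6]
finger_gap: 0.0897
```

```bash
python3 ue.py f
```

```text
n=52 pin ang 76.10 tool 72.07 tool-x offset 7.7 xb at yb -140,0,150: 59.8 55.6 51.2 tcp yb -93.0 t=9.67 Fz=55.6
```

{"op": "carry_out", "data": {"plan": [[0, 0, -6, 0, 0, 0], [0, 0, -11, 0, 0, 0], [7, -1, -11, 0, 0, -2], [14.5, -2, -11, 0, 0, -4], [14.5, -2, -11, 0, 0, -4], [14.5, -2, -8, 0, 0, -4], [14.5, -2, -5.5, 0, 0, -4], [14.5, -2, -4, 0, 0, -4], [14.5, -2, -2.5, 0, 0, -4], [14.5, -2, -1.2, 0, 0, -4], [14.5, -2, 0, 0, 0, -4], [14.5, -2, 0.5, 0, 0, -4], [14.5, -2, 0.5, 0, 0, -4]]}}

```text
time: 10.8
ee_pos: [0.5983, -0.1073, 0.0847]
ee_rot: [-3.141, -0.012, -0.244]
ft_force: [2.0, -4.2, 56.6]
finger_gap: 0.0897
```

```bash
python3 ue.py g
```

```text
n=52 pin ang 76.10 tool 75.99 tool-x offset -6.5 xb at yb -140,0,150: 60.5 56.4 51.9 tcp yb -91.9 t=10.80 Fz=56.6
```

{"op": "carry_out", "data": {"plan": [[-2, 0, 0.3, 0, 0, 0.3], [-4, 0, 0.5, 0, 0, 0.7], [-6, 0, 0.5, 0, 0, 1.1], [-8, 0, 0.5, 0, 0, 1.5], [-10, 0, 0.5, 0, 0, 1.9], [-12, 0, 0.5, 0, 0, 2.3], [-14, 0, 0.5, 0, 0, 2.6], [-16, 0, 0.5, 0, 0, 2.6], [-18, 0, 0.5, 0, 0, 2.6], [-20, 0, 0.5, 0, 0, 2.6], [-22, 0, 0.5, 0, 0, 2.6], [-24, 0, 0.5, 0, 0, 2.6], [-24, 0, 0.5, 0, 0, 2.6]]}}

```text
time: 11.93
ee_pos: [0.5756, -0.101, 0.0849]
ee_rot: [-3.14, -0.013, -0.288]
ft_force: [-2.2, -2.9, 69.2]
finger_gap: 0.0903
```

```bash
python3 ue.py i
```

```text
n=52 pin ang 74.29 tool 73.51 tool-x offset 3.6 xb at yb -140,0,150: 45.6 45.8 46.1 tcp yb -91.9 t=11.93 Fz=69.2
```

The pin is now at 74.3° against the board's 74.4°, and 46 mm off the middle line. From here I'll do plain rolling strokes with a light press near the pin's middle.

{"op": "carry_out", "data": {"plan": [[0, 0, -6, 0, 0, 0], [0, 0, -13, 0, 0, 0], [4, -20, -15, 0, 0, -0.4], [8, -50, -15, 0, 0, -0.8], [11.5, -70, -15, 0, 0, -0.8], [11.5, -80, -15, 0, 0, -0.8], [11.5, -80, -11, 0, 0, -0.8], [11.5, -80, -8, 0, 0, -0.8], [11.5, -80, -6.5, 0, 0, -0.8], [11.5, -80, -5.5, 0, 0, -0.8], [11.5, -80, -5.2, 0, 0, -0.8], [11.5, -80, -5.2, 0, 0, -0.8]]}}

```text
time: 12.98
ee_pos: [0.6053, -0.0282, 0.0859]
ee_rot: [-3.141, -0.004, -0.276]
ft_force: [1.3, 3.7, 20.4]
finger_gap: 0.0901
```

```bash
python3 ue.py j
```

```text
n=47 pin ang 73.69 tool 74.21 tool-x offset -4.8 xb at yb -140,0,150: 44.7 46.4 48.3 tcp yb -13.8 t=12.98 Fz=20.4
```

{"op": "carry_out", "data": {"plan": [[-1.5, 0, 0, 0, 0, 0], [-4, 0, 0, 0, 0, 0], [-7, 0, 0, 0, 0, 0], [-10, 0, 0, 0, 0, 0], [-13, 0, 0, 0, 0, 0], [-16, 0, 0, 0, 0, 0], [-19, 0, 0, 0, 0, 0], [-22, 0, 0, 0, 0, 0], [-23.5, 0, 0, 0, 0, 0], [-24, 0, 0, 0, 0, 0], [-24, 0, 0, 0, 0, 0], [-24, 0, -5, 0, 0, 0], [-24, 0, -40, 0, 0, 0], [0, 0, -80, 0, 0, 0], [36, 0, -110, 0, 0, 0], [72, 0, -110, 0, 0, 0], [110, 0, -110, 0, 0, 0], [150, 0, -110, 0, 0, 0], [150, 0, -110, 0, 0, 0], [150, 0, -110, 0, 0, 0]]}}

```text
time: 14.7
ee_pos: [0.7485, -0.0701, 0.1918]
ee_rot: [3.141, 0.003, -0.277]
ft_force: [0.1, 0.0, 0.1]
finger_gap: 0.0901
```

Run:
```python
from meas2 import *
s=manip.sense(); print(s["time"],s["ee_pos"])
c,im=snap("top","pics/t2.png")
poly=np.array([[205,130],[398,175],[385,225],[365,262],[330,238],[286,222],[284,208],[210,185],[205,180]])
p,a,wh,t=pin(c,im,show="pics/t2m.png",poly=poly); print(p,a,wh,bframe(p,74.4,np.array([559.8,-1.2])))
```

```text
14.7 [ 0.74845864 -0.07006964  0.19176959]
[602.75671387  29.97959137] 73.66202545166016 (236.6614227294922, 41.55438232421875) [32.98948867 41.58292704]
```

View pics/t2m.png

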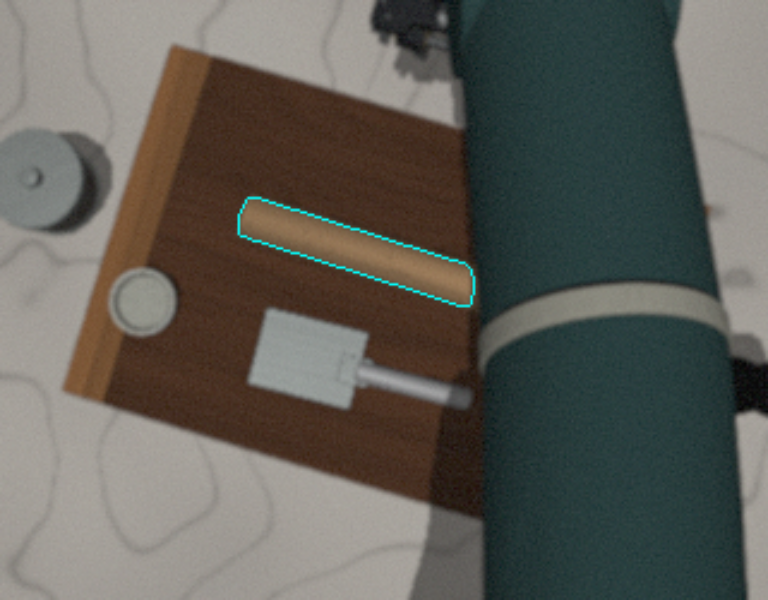

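Top view: the pin's visible part reads 73.7°, about 0.8° too far round (the wrist agrees at 73.7°), with xb ≈ 33 mm. In the next stroke I'll press hard again near the -y end with a small counter-turn.

{"op": "carry_out", "data": {"plan": [[-30, 14, 0, 0, 0, 0], [-65, 30, 0, 0, 0, 0], [-100, 46, 0, 0, 0, 0], [-130, 60, 10, 0, 0, 0], [-150, 70, 30, 0, 0, 0.4], [-159, 74, 55, 0, 0, 0.4], [-159, 74, 78, 0, 0, 0.4], [-159, 74, 93, 0, 0, 0.4], [-159, 74, 98, 0, 0, 0.4], [-159, 74, 100, 0, 0, 0.4], [-159, 74, 100, 0, 0, 0.4], [-159, 74, 104, 0, 0, 0.4], [-159, 74, 106, 0, 0, 0.4], [-159, 74, 107, 0, 0, 0.4], [-159, 74, 108, 0, 0, 0.4], [-159, 74, 108, 0, 0, 0.4]]}}

```text
time: 16.08
ee_pos: [0.5754, -0.0958, 0.0863]
ee_rot: [-3.142, 0.0, -0.281]
ft_force: [-0.1, 0.3, -0.4]
finger_gap: 0.0903
```

```bash
python3 ue.py k
```

```text
n=51 pin ang 73.68 tool 73.91 tool-x offset -8.0 xb at yb -140,0,150: 31.8 33.5 35.4 tcp yb -86.9 t=16.08 Fz=-0.4
```

{"op": "carry_out", "data": {"plan": [[-1.5, 3, 0, 0, 0, 0], [-1.5, 3, 0, 0, 0, 0], [-1.5, 3, 1, 0, 0, 0], [-1.5, 3, 2.2, 0, 0, 0], [-1.5, 3, 3.4, 0, 0, 0], [-1.5, 3, 4.6, 0, 0, 0], [-1.5, 3, 5.8, 0, 0, 0], [-1.5, 3, 6.8, 0, 0, 0], [-1.5, 3, 6.8, 0, 0, 0]]}}

```text
time: 16.88
ee_pos: [0.5782, -0.1002, 0.0845]
ee_rot: [-3.141, -0.012, -0.282]
ft_force: [2.4, -7.3, 51.2]
finger_gap: 0.0901
```

{"op": "carry_out", "data": {"plan": [[-2, 0, 0.5, 0, 0, -0.3], [-4, 0, 0.8, 0, 0, -0.6], [-6, 0, 0.8, 0, 0, -0.9], [-8, 0, 0.8, 0, 0, -1.2], [-10, 0, 0.8, 0, 0, -1.5], [-12, 0, 0.8, 0, 0, -1.5], [-14, 0, 0.8, 0, 0, -1.5], [-16, 0, 0.8, 0, 0, -1.5], [-18, 0, 0.8, 0, 0, -1.5], [-20, 0, 0.8, 0, 0, -1.5], [-22, 0, 0.8, 0, 0, -1.5], [-22, 0, 0.8, 0, 0, -1.5]]}}

```text
time: 17.88
ee_pos: [0.5578, -0.0941, 0.0848]
ee_rot: [-3.141, -0.014, -0.258]
ft_force: [-2.1, -6.6, 71.5]
finger_gap: 0.0902
```

```bash
python3 ue.py l
```

```text
n=51 pin ang 74.37 tool 75.23 tool-x offset 1.8 xb at yb -140,0,150: 24.8 24.9 25.0 tcp yb -90.0 t=17.88 Fz=71.5
```

{"op": "carry_out", "data": {"plan": [[0, 0, 0, 0, 0, 0.5], [0, 0, -4, 0, 0, 0.5], [0, 0, -10, 0, 0, 0.5], [2, -20, -15, 0, 0, 0.8], [5, -50, -15, 0, 0, 0.8], [9, -70, -15, 0, 0, 0.8], [9, -80, -15, 0, 0, 0.8], [9, -80, -11, 0, 0, 0.8], [9, -80, -8.5, 0, 0, 0.8], [9, -80, -7, 0, 0, 0.8], [9, -80, -6.2, 0, 0, 0.8], [9, -80, -6.2, 0, 0, 0.8]]}}

```text
time: 18.93
ee_pos: [0.5818, -0.0182, 0.086]
ee_rot: [-3.141, -0.003, -0.27]
ft_force: [2.0, 3.3, 14.9]
finger_gap: 0.0903
```

```bash
python3 ue.py m
```

```text
n=42 pin ang 74.44 tool 74.53 tool-x offset -3.7 xb at yb -140,0,150: 22.2 22.1 22.0 tcp yb -10.5 t=18.93 Fz=14.9
```

The angle is now 74.4° and xb is 22 mm. Next are plain light strokes.

{"op": "carry_out", "data": {"plan": [[-1.5, 0, 0, 0, 0, 0], [-4, 0, 0, 0, 0, 0], [-7, 0, 0, 0, 0, 0], [-10, 0, 0, 0, 0, 0], [-13, 0, 0, 0, 0, 0], [-16, 0, 0, 0, 0, 0], [-19, 0, 0, 0, 0, 0], [-21, 0, 0, 0, 0, 0], [-22, 0, 0, 0, 0, 0], [-22, 0, 0, 0, 0, 0], [-22, 0, -4, 0, 0, 0], [-22, 0, -9, 0, 0, 0], [-14, 0, -9, 0, 0, 0], [-5, 0, -9, 0, 0, 0], [-5, 0, -9, 0, 0, 0], [-5, 0, -5, 0, 0, 0], [-5, 0, -2, 0, 0, 0], [-5, 0, -0.7, 0, 0, 0], [-5, 0, 0, 0, 0, 0], [-5, 0, 0, 0, 0, 0]]}}

```text
time: 20.65
ee_pos: [0.5768, -0.016, 0.0856]
ee_rot: [-3.142, -0.002, -0.269]
ft_force: [1.0, -2.6, 13.9]
finger_gap: 0.0901
```

```bash
python3 ue.py n
```

```text
n=39 pin ang 74.30 tool 74.60 tool-x offset -9.8 xb at yb -140,0,150: 10.4 10.6 10.9 tcp yb -9.7 t=20.65 Fz=13.9
```

{"op": "carry_out", "data": {"plan": [[-1.5, 0, 0, 0, 0, 0], [-4, 0, 0, 0, 0, 0], [-7, 0, 0, 0, 0, 0], [-10, 0, 0, 0, 0, 0], [-13, 0, 0, 0, 0, 0], [-16, 0, 0, 0, 0, 0], [-18.5, 0, 0, 0, 0, 0], [-20, 0, 0, 0, 0, 0], [-21, 0, 0, 0, 0, 0], [-21, 0, 0, 0, 0, 0], [-21, 0, 0, 0, 0, 0], [-21, 0, -3, 0, 0, 0], [-21, 0, -10, 0, 0, 0], [-21, 0, -40, 0, 0, 0], [-21, 0, -80, 0, 0, 0], [-21, 0, -120, 0, 0, 0], [-21, 0, -160, 0, 0, 0], [-21, 0, -190, 0, 0, 0], [-21, 0, -200, 0, 0, 0], [-21, 0, -200, 0, 0, 0]]}}

```text
time: 22.37
ee_pos: [0.5565, -0.01, 0.2876]
ee_rot: [-3.141, -0.004, -0.268]
ft_force: [0.2, -0.3, 0.6]
finger_gap: 0.0903
```

{"op": "carry_out", "data": {"plan": [[-20, 20, 0, 0, 0, 0], [-45, 55, 0, 0, 0, 0], [-70, 90, 0, 0, 0, 0], [-95, 125, 0, 0, 0, 0], [-120, 160, 0, 0, 0, 0], [-145, 195, 0, 0, 0, 0], [-170, 230, 0, 0, 0, 0], [-195, 265, 0, 0, 0, 0], [-220, 300, 0, 0, 0, 0], [-245, 335, 0, 0, 0, 0], [-270, 370, 0, 0, 0, 0], [-290, 400, 0, 0, 0, 0], [-310, 430, 0, 0, 0, 0], [-320, 450, 0, 0, 0, 0], [-320, 450, 0, 0, 0, 0], [-320, 450, 0, 0, 0, 0]]}}

```text
time: 23.7
ee_pos: [0.127, -0.3588, 0.2837]
ee_rot: [-3.14, 0.002, -0.271]
ft_force: [0.2, -0.0, 0.3]
finger_gap: 0.0898
```

Run:
```python
from meas2 import *
from meas import measure
s=manip.sense(); print(s["time"],s["ee_pos"],s["joints"])
c,im=snap("top","pics/t3.png"); snap("scene","pics/s3.png")
poly=np.array([[208,135],[398,185],[385,255],[330,239],[284,221],[286,208],[207,190]])
p,a,wh,t=pin(c,im,show="pics/t3m.png",poly=poly); rb,_=measure(c,im)
print(p,a,wh,rb,bframe(p,rb[2],np.array(rb[0])),bframe(p,74.4,np.array([559.8,-1.2])))
# scraper change vs first picture
a0=cv2.imread("pics/top0.png")[...,::-1]
f=lambda m:[x.round(1) for x in np.argwhere((cv2.cvtColor(np.ascontiguousarray(m),cv2.COLOR_RGB2HSV)[...,1]<50)[205:255,230:330]).mean(0)[None]]
print(f(a0),f(im))
```

```text
23.7 [ 0.12698874 -0.35883826  0.28371012] [ 0.8000791  -0.11428401  0.32388205  2.09969493  0.04021875  1.15301483
 -0.7360361 ]Traceback (most recent call last):
  File "<stdin>", line 6, in <module>
  File "meas.py", line 15, in measure
    q=max(cs,key=cv2.contourArea)[:,0]
      ~~~^^^^^^^^^^^^^^^^^^^^^^^^
ValueError: max() iterable argument is empty
```

View pics/t3m.png

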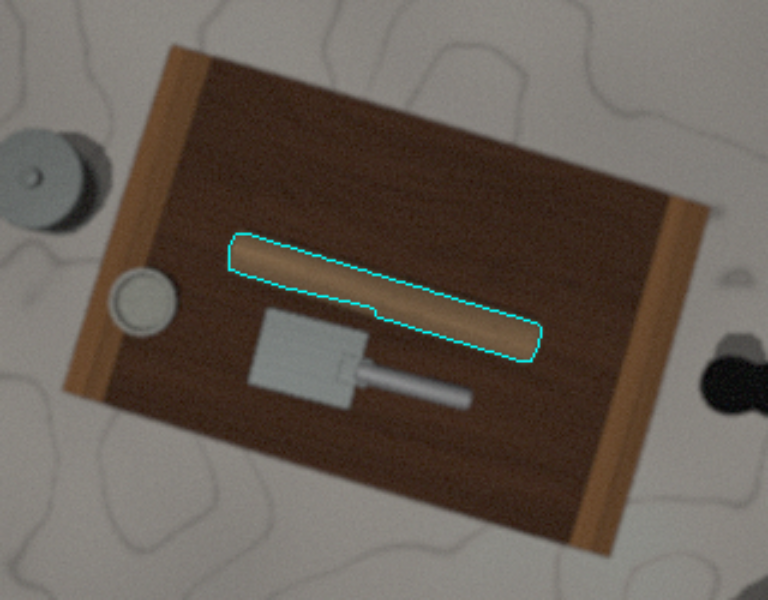

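The view is clear and the pin, at (230,250) to (540,345) in this crop, lies centrally and parallel. My polygon clipped the mask slightly, so I'll fix that and measure.

Run:
```python
from meas2 import *
c=cam("top"); im=cv2.imread("pics/t3.png")[...,::-1].copy(); a0=cv2.imread("pics/top0.png")[...,::-1].copy()
poly=np.array([[215,135],[398,185],[385,255],[340,243],[284,224],[280,212],[240,207],[217,200]])
for z in (.040,.042,.045):
    p,a,wh,t=pin(c,im,z,poly=poly); print(z,p,a,wh,bframe(p,74.4,np.array([559.8,-1.2])))
m=lambda i,y0,y1,x0,x1:np.argwhere((cv2.cvtColor(i,cv2.COLOR_RGB2HSV)[...,1]<50)[y0:y1,x0:x1]).mean(0).round(2)
for b in ((220,255,233,330),(190,222,174,206)): print(m(a0,*b),m(im,*b))
# independent scene view: axis vs board long edges by line midpoints along y
s=cam("scene"); print([proj(s,(*(np.array([.5598,-.0012])+k*np.array([.269,.963])),.02+.022)).round(1) for k in(-.145,0,.155)])
v=cv2.imread("pics/s3.png")
for k in(-.145,0.005,.155):
    q=proj(s,(*(np.array([.5598,-.0012])+k*np.array([.269,.963])),.064)); cv2.circle(v,tuple(int(x) for x in q),2,(0,0,255),-1)
cv2.imwrite("pics/s3c.png",cv2.resize(v[110:330,130:430],None,fx=2.5,fy=2.5))
```

```text
0.04 [559.62762451   4.18009949] 74.11149597167969 (309.89898681640625, 40.88978958129883) [-1.61284101  5.13555525]
0.042 [559.52349854   4.21324158] 74.11149597167969 (309.2898864746094, 40.80943298339844) [-1.72204381  5.13947493]
0.045 [559.36737061   4.26298523] 74.11149597167969 (308.37640380859375, 40.68890380859375) [-1.88579745  5.14540026]
[14.76 37.77] [14.77 37.76]
[15.36 15.38] [15.38 15.34]
[array([235.3, 169.1]), array([268.6, 197.2]), array([310.7, 232.8])]
```

View pics/s3c.png

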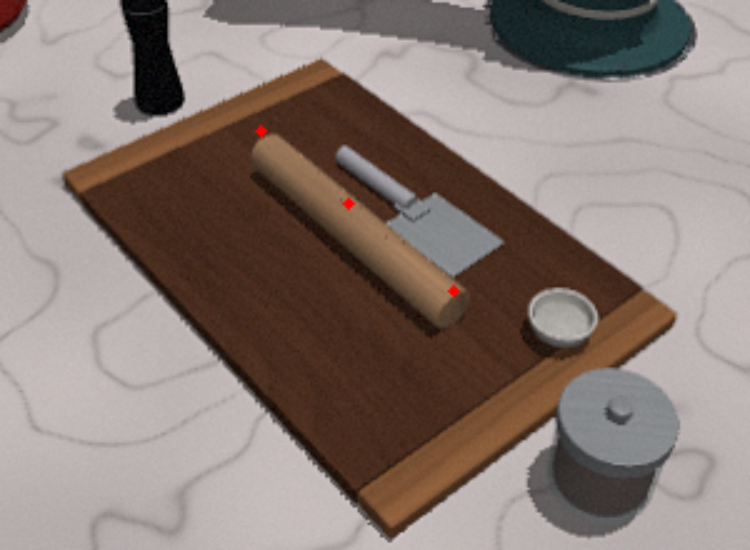

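The scene view (pin ends at about (265,150) and (455,307) in the crop) also shows the pin central. My projected marks sit a few mm off it, so I'll check it against the board's edges within this view alone.

Run:
```python
from h import *
s=cam("scene"); T=lambda p:(130+p[0]/2.5,110+p[1]/2.5)
C=[onz(s,T(p),.02)*1000 for p in((66,178),(322,60),(676,315),(388,527))]
ctr=np.mean(C,0); yb=(C[2]+C[3]-C[0]-C[1]); yb/=np.linalg.norm(yb); xb=np.array([yb[1],-yb[0]])
print(ctr,np.degrees(np.arctan2(yb[1],yb[0])),[np.round(((c-ctr)@xb,(c-ctr)@yb),1) for c in C])
e=onz(s,T((452,307)),.042)*1000; print("+end axis xb",(e-ctr)@xb,(e-ctr)@yb)
# silhouette edges mid-pin: bisect rays
for a,b in (((300,207),(331,176)),((405,298),(432,262))):
    d=[ray(s,T(q))[1] for q in(a,b)]; d=[x/np.linalg.norm(x) for x in d]; m=d[0]+d[1]
    q=(s[3]+m*(.042-s[3][2])/m[2])[:2]*1000; print((q-ctr)@xb,(q-ctr)@yb)
```

```text
[566.52426999   6.57928773] 74.38498003496278 [array([ 177.3, -268.8]), array([-177.3, -276.5]), array([-177.8,  273.7]), array([177.8, 271.6])]
+end axis xb -4.57574165387734 145.96694672560054
-4.703181958159976 -61.19460726837351
-3.441633350810369 100.80128028687886
```

Both views put the pin about 2–4 mm past the middle, and there's plenty of time left, so one small back-roll of 2.5 mm is worthwhile.

{"op": "carry_out", "data": {"plan": [[20, -28, 0, 0, 0, 0], [45, -63, 0, 0, 0, 0], [70, -98, 0, 0, 0, 0], [95, -133, 0, 0, 0, 0], [120, -168, 0, 0, 0, 0], [145, -203, 0, 0, 0, 0], [170, -238, 0, 0, 0, 0], [195, -273, 0, 0, 0, 0], [220, -308, 0, 0, 0, 0], [245, -343, 0, 0, 0, 0], [270, -378, 0, 0, 0, 0], [295, -413, 0, 0, 0, 0], [312, -437, 0, 0, 0, 0], [320, -450, 0, 0, 0, 0], [320, -450, 30, 0, 0, 0], [320, -450, 70, 0, 0, 0], [320, -450, 110, 0, 0, 0], [320, -450, 145, 0, 0, 0], [320, -450, 165, 0, 0, 0], [320, -450, 175, 0, 0, 0]]}}

```text
time: 25.47
ee_pos: [0.5537, -0.0085, 0.1067]
ee_rot: [3.141, 0.005, -0.266]
ft_force: [0.2, -0.2, -0.2]
finger_gap: 0.0903
```

```bash
python3 ue.py o; python3 -c "
from h import *
print(manip.sense()['ee_pos'])"
```

```text
n=34 pin ang 74.37 tool 74.73 tool-x offset 4.3 xb at yb -140,0,150: 0.4 0.5 0.6 tcp yb -8.7 t=25.47 Fz=-0.2
[ 0.55391535 -0.00873979  0.1066393 ]
```

{"op": "carry_out", "data": {"plan": [[2, 0, 8, 0, 0, 0], [2, 0, 15, 0, 0, 0], [2, 0, 20, 0, 0, 0], [2, 0, 22.5, 0, 0, 0], [2, 0, 24, 0, 0, 0], [2, 0, 25, 0, 0, 0], [2, 0, 25, 0, 0, 0]]}}

```text
time: 26.1
ee_pos: [0.5587, -0.0109, 0.0861]
ee_rot: [-3.141, -0.002, -0.269]
ft_force: [0.4, -0.0, 8.3]
finger_gap: 0.0895
```

{"op": "carry_out", "data": {"plan": [[0.7, 0, 0, 0, 0, 0], [1.7, 0, 0, 0, 0, 0], [2.8, 0, 0, 0, 0, 0], [3.6, 0, 0, 0, 0, 0], [4, 0, 0, 0, 0, 0], [4, 0, 0, 0, 0, 0], [4, 0, 0, 0, 0, 0], [4, 0, -3, 0, 0, 0], [4, 0, -10, 0, 0, 0], [4, 0, -40, 0, 0, 0], [4, 0, -80, 0, 0, 0], [4, 0, -120, 0, 0, 0], [4, 0, -160, 0, 0, 0], [4, 0, -190, 0, 0, 0], [-10, 20, -200, 0, 0, 0], [-35, 55, -200, 0, 0, 0], [-60, 90, -200, 0, 0, 0], [-85, 125, -200, 0, 0, 0], [-110, 160, -200, 0, 0, 0], [-135, 195, -200, 0, 0, 0]]}}

```text
time: 27.77
ee_pos: [0.3792, -0.1593, 0.2856]
ee_rot: [-3.141, -0.001, -0.268]
ft_force: [0.6, -1.3, 0.1]
finger_gap: 0.0897
```

{"op": "carry_out", "data": {"plan": [[-25, 35, 0, 0, 0, 0], [-50, 70, 0, 0, 0, 0], [-75, 105, 0, 0, 0, 0], [-100, 140, 0, 0, 0, 0], [-125, 175, 0, 0, 0, 0], [-150, 210, 0, 0, 0, 0], [-175, 245, 0, 0, 0, 0], [-180, 255, 0, 0, 0, 0], [-180, 255, 0, 0, 0, 0], [-180, 255, 0, 0, 0, 0]]}}

```text
time: 28.6
ee_pos: [0.1393, -0.3569, 0.2854]
ee_rot: [-3.142, -0.001, -0.271]
ft_force: [0.2, 0.6, 0.2]
finger_gap: 0.0901
```

Run:
```python
from meas2 import *
c,im=snap("top","pics/t4.png"); a0=cv2.imread("pics/top0.png")[...,::-1].copy(); s=manip.sense(); print(s["time"],s["ee_pos"],s["ft_force"])
poly=np.array([[215,135],[398,185],[385,255],[340,243],[284,224],[280,212],[240,207],[217,200]])
p,a,wh,t=pin(c,im,poly=poly,show="pics/t4m.png"); print(p,a,wh,bframe(p,74.4,np.array([559.8,-1.2])))
m=lambda i,y0,y1,x0,x1:np.argwhere((cv2.cvtColor(i,cv2.COLOR_RGB2HSV)[...,1]<50)[y0:y1,x0:x1]).mean(0).round(2)
for b in ((220,255,233,330),(190,222,174,206)): print(m(a0,*b),m(im,*b))
```

```text
28.65 [ 0.14002218 -0.35640581  0.28528514] [-0.54924236 -0.09502336 -0.07697363]
[561.35241699   3.32759094] 74.0328598022461 (308.59600830078125, 41.2223014831543) [0.27767099 4.77828181]
[14.76 37.77] [14.79 37.82]
[15.36 15.38] [15.31 15.33]
```

The pin now reads 0.3 mm off the middle line and 0.4° from parallel, and the scraper and dish haven't moved. I'm handing it in.

```bash
python3 -c "
from rig import manip
print(manip.hand_in())"
```

```text
the job is handed in; nothing more can be done
None
```

I rolled the pin to the board's middle line with the fingertips on top, lifted off, moved the arm clear and handed in at about 29 s of the 51 s allowed. It took several short strokes.

**Turning the pin:** It started 84 mm off the middle line and about 4° out of parallel. At 14–35 N it rolled but did not turn, because the fingertips slipped. Pressing with 50–70 N near the pin's −y end turned it to parallel. That slightly overshot, so I used a small counter-turn, and later a 2 mm back-roll to finish. I took the 40 N limit to apply to the arm and gripper body, not the fingertips. Wrist force stayed under 120 N in every reading.

**Last checks:**
- **Pin position:** the last top view put it 0.3 mm from the middle line.
- **Pin angle:** it was about 0.4° from parallel.
- **Scraper and salt dish:** both were within 0.1 pixel of where they started.
- **Pepper mill and jar:** I checked these only by eye, in pictures taken before the back-roll. They looked unmoved.

**Disagreement between cameras:** before the back-roll, the pin's offset read −1.7 mm (top), about −4 mm (scene) and +0.5 mm (wrist). The true offset is therefore probably within about 3 mm of the middle.

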